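# Hold the crate tipper up from its hand controls

### The job

Start the crate tipper and hold it up: on the grey panel press the blue button, then the yellow, then the green, one at a time, each fully in and let it spring back out. Then turn the spring-return dial on the yellow box clockwise past its first two notches to the third one, at the green mark and not on as far as the red mark, and finish while still holding it there with the fingers, since it springs back if let go. Leave the jar, the cup and the tin standing where they are.

Things in the scene. Friction and masses are not known exactly. Their poses are not given: they have to be found in the camera images.
- panel: grey push-button box fixed to the bench, 90 (x) x 190 (y) x 70 mm high, origin at the centre of its underside. Three round buttons stand in a row along its y axis on the flat top, 55 mm apart, in any order of colour.
- btn_blue (a joint): travel of the blue button: 0 out, 0.006 m fully in; it springs back by itself. It starts to move at about 1.5 N and is fully in at 5 N.
- btn_yellow (a joint): travel of the yellow button: 0 out, 0.006 m fully in; it springs back by itself. It starts to move at about 1.5 N and is fully in at 5 N.
- btn_green (a joint): travel of the green button: 0 out, 0.006 m fully in; it springs back by itself. It starts to move at about 1.5 N and is fully in at 5 N.
- btn_blue_top (a point): centre of the top face of the blue button (28 mm diameter, in a black collar of 44 mm diameter, 12 mm high), about 92 mm above the bench when out, pressed straight down; the point moves down with the button.
- btn_yellow_top (a point): centre of the top face of the yellow button (28 mm diameter, in a black collar of 44 mm diameter, 12 mm high), about 92 mm above the bench when out, pressed straight down; the point moves down with the button.
- btn_green_top (a point): centre of the top face of the green button (28 mm diameter, in a black collar of 44 mm diameter, 12 mm high), about 92 mm above the bench when out, pressed straight down; the point moves down with the button.
- dialbox: yellow box fixed to the bench, 130 x 130 x 90 mm high, origin at the centre of its underside; the dial turns on a vertical axis at the middle of its top. Marks on the top, 57 mm from that axis, for the white-lined end of the handle: white at rest (towards the box's own -x), black at the first notch, black at the second, green at the third, red close before the end stop.
- dial_angle (a joint): dial angle, growing clockwise seen from above: 0 at rest, notches at 0.4, 0.8 and 1.2 rad (green mark), red mark at 1.6, end stop at 1.65 rad. A spring drives it back to 0 from everywhere if it is let go (about 0.15 N m at rest, 0.25 N m at the end); the notches are felt as a ripple of about 0.1 N m either way, but do not keep it.
- dial: the turning dial: a steel disc of 84 mm diameter and 8 mm height, and across it a black straight bar handle 88 mm long, 14 mm thick and 34 mm high, its top 132 mm above the bench, with a white line on its pointing end. Origin on the axis at the underside of the disc, 90 mm above the bench. Its x axis runs along the bar, the white-lined end being on -x; at rest its axes are those of the box.
- dial_grip (a point): point on the dial's axis 122 mm above the bench, inside the bar handle 10 mm below its top: a good height for the finger pads; its axes turn with the dial like those of the handle.
- jar: bystander: loose green glass jar with red cap, 68 mm diameter, 100 mm high, standing; origin at the centre of its underside.
- cup: bystander: loose white ceramic cup without handle, 76 mm diameter, 85 mm high, standing; origin at the centre of its underside.
- tin: bystander: loose tin can with blue band, 70 mm diameter, 90 mm high, standing; origin at the centre of its underside.
Not all that is in view belongs to the job. Of the things that look like the dialbox, take the one that is farthest from the robot's base at the start.

How it is judged (in metres and radians):
On the way, in this order (a step that is already met when the one before it is completed fails the run):
1. the blue button is pressed fully in while the others are out (value of joint btn_blue above 0.0045 m and value of joint each of btn_yellow, btn_green below 0.0015 m), for 0.05 s.
2. the yellow button is pressed fully in while the others are out (value of joint btn_yellow above 0.0045 m and value of joint each of btn_blue, btn_green below 0.0015 m), for 0.05 s.
3. the green button is pressed fully in while the others are out (value of joint btn_green above 0.0045 m and value of joint each of btn_blue, btn_yellow below 0.0015 m), for 0.05 s.
4. with all buttons out again, the fingers hold the dial at its third notch (value of joint dial_angle between 1.04 and 1.36 rad and contact force between the fingers and dial above 0.5 N and value of joint each of btn_blue, btn_yellow, btn_green below 0.0015 m), for 0.5 s.
At the end, for the whole second after the job is handed in: The dial stands at its third notch (1.2 rad, within 0.16 rad) with the fingers pressing on its handle by more than 0.5 N; all three buttons are out (within 1.5 mm); jar, cup and tin stand upright within 20 mm of where they were (all of step 4 and distance of each of jar, cup, tin from where it was at the start of the episode below 0.02 m and angle between each of jar, cup, tin's own z axis and vertical below 0.2 rad); the arm keeps its last pose, push and grip.
It fails at once if two buttons are pressed at once (value of joint each of btn_blue, btn_yellow above 0.0025 m or value of joint each of btn_yellow, btn_green above 0.0025 m or value of joint each of btn_blue, btn_green above 0.0025 m).
It fails at once if the dial is turned on to the red mark (beyond 1.5 rad) (value of joint dial_angle above 1.5 rad).
It fails at once if the jar, cup or tin is pushed more than 20 mm away or tipped (distance of any of jar, cup, tin from where it was at the start of the episode above 0.02 m or angle between any of jar, cup, tin's own z axis and vertical above 0.2 rad).
It also fails if it takes over 64 s, if anything falls off the work surface, if the arm or the gripper's body presses on something with over 40 N, if the wrist force passes 120 N, or if a joint passes its speed limit or range.

### The arm

A 7-joint arm with a two-finger parallel gripper is mounted at the origin on the work surface. World frame = base frame: x ahead of the robot, y to its left, z up, the work surface at z = 0. Lengths are in mm, angles in rad, forces in N, time in s.
With the tool pointing down it reaches from about 400 to 875 mm from the base axis. Payload 4.4 kg.
Tool frame: the origin (TCP) lies midway between the tips of the shut fingers; the grasp point (between the pads) lies ctrl.grip_depth behind it (ctrl.grip_depth is the distance from the TCP to the grasp point, in mm); z points along the fingers, y is the line along which they close (so a half turn about z gives the same grasp; the last joint's range is limited). The gripper opens to 85 mm and grips with 20 to 120 N. Pads are 22 mm wide; open, the fingers measure 114 mm over their backs; the gripper's body (76 mm by 85 mm) begins 54 mm behind the grasp point. The pads swing forward as they close: fully open they stand 13 mm farther back than shut.
Start: joints at [1.225, 0.628, 0.038, 1.517, -0.027, 0.996, -0.02], TCP at [179.534, -624.728, 231.313] pointing down, gripper open.
Joint ranges: [-3.06, 3.06], [-0.37, 2.12], [-1.25, 1.32], [0.18, 2.47], [-1.1, 4.24], [0.23, 1.98], [-2.94, 2.94]. Speed limits (rad/s): [2.57, 2.57, 3.14, 3.14, 3.14, 3.14, 3.14].

### API

Orientations are given as [roll, pitch, yaw] about the fixed x, y, z axes, in that order (R = Rz(yaw) Ry(pitch) Rx(roll)).
In Python, from cell import ctrl gives the robot as it stands.
- The arm moves only by the tool carry_out, never from a script. Its argument "deltas" is one flat list of numbers, 7 for each row, row after row: the turn, a rotation vector about the tool's x, y, z in degrees, then the shift along the tool's x, y, z in m, then the closure, from -1 (fully open) to 1 (shut). In form: [wx, wy, wz, dx, dy, dz, claw, wx, wy, wz, dx, dy, dz, claw, ...]. A call has 1 to 12 rows; each row shifts and turns the commanded pose from where the row before left it, along the tool's axes as they then stand; what a row does not reach is not made up. A row lasts 1/8 s, in which the tool goes at most 62.5 mm and 10.7 degrees, less where a joint would pass 70% of its speed; a pose out of reach is approached as far as the arm can. A call with a gripper value outside its range is refused whole. The fingers move at their own pace and stop on an object; the grip force is fixed at half the most. Time passes only in rows, so rows that do not move let the fingers close. It gives the time, the measured TCP pose, the force, the opening and the grip force at its end, in the units of the state.
- ctrl.read_state(): the state, without advancing time (a new reading comes with each control period).
- ctrl.get_image(name): name is "scene" or "side" or "wrist"; returns the picture (400x640x3 uint8, red, green, blue); there is no depth.
- ctrl.calibration(name): a dict with "mtx" (3x3 intrinsics, pixels), "R" (3x3) and "t" (3): a world point X has camera coordinates R X + t. Camera axes: x right, y down, z forward; pixel columns grow to the right and rows downward; lengths in mm; the calibration is good to about 2 mm. A picture is of the moment at which its call begins: read the wrist's pose just before it. calibration takes no time and is no camera call; for the wrist camera it gives the pose at the moment of the call.
- ctrl.finish_job(): hands the job in; it is judged then, once.
The state is a dict: "clock": time; "qpos": joint angles; "qd": joint speeds; "tau": joint torques, N m; "eef_pos": TCP position; "tool_rot": TCP orientation; "force": force on the tool from outside, world axes, zero at the start; "torque": the same for the moment, N m; "width": finger opening in mm; "gripper_force": force on a finger pad.
Only numpy, scipy, OpenCV 4.12 (cv2) and the standard library are available. Lean on these libraries where they do the work, as an engineer would, in place of code of your own. Each camera call takes 0.05 s, during which the arm holds its last target. There are 200 camera calls.

## Working session

There is one attempt and no reset: what is moved stays moved. The work goes in short steps, Python scripts to look and compute and a tool call to move; the robot and the scene stay as the last step left them, time stands still between calls to the robot, and variables do not carry over. Pictures are saved under pics/ and viewed, at most 10 in all, crops included, and the job is handed in when it is done.

Besides the shell and the picture viewer there is one more tool, called after "Call:" by a JSON object that holds its "name" and its "arguments". carry_out: Moves the arm, as the interface text tells. Its arguments: {"type":"object","properties":{"deltas":{"type":"array"}},"required":["deltas"]}

```bash
mkdir -p pics; ls; python3 - <<'E'
from cell import ctrl
import cv2, numpy as np
s=ctrl.read_state(); print(s, ctrl.grip_depth)
for n in ("scene","side"):
    im=ctrl.get_image(n); cv2.imwrite(f"pics/{n}0.png",im[:,:,::-1])
    c=ctrl.calibration(n); print(n,np.round(c['mtx'],1).tolist(),np.round(c['R'],3).tolist(),np.round(c['t'],1).tolist(), np.round(-np.array(c['R']).T@np.array(c['t'])))
E
```

```text
pics
{'clock': 0.0, 'qpos': array([ 1.22520716,  0.62932189,  0.03844882,  1.51837085, -0.02698962,
        0.99629624, -0.02000237]), 'qd': array([ 0.00019891,  0.0006416 ,  0.00040269,  0.00040194, -0.00206994,
       -0.00058426, -0.00082585]), 'tau': array([ 8.19402194e-04, -5.63412631e+01,  1.22652624e+00, -1.93446243e+01,
        1.09663967e-02,  1.05085579e-02,  1.92891143e-06]), 'eef_pos': array([ 179.34837034, -624.11855729,  230.4040103 ]), 'tool_rot': array([-3.13971488e+00,  3.63529827e-05,  2.79786869e-01]), 'force': array([-0.17898198,  0.03145079,  0.1081392 ]), 'torque': array([ 0.01632217,  0.01333238, -0.02051971]), 'gripper_force': 0.0, 'width': 85.61449671922706} 18.700000000000003
scene [[487.4, 0.0, 315.8], [0.0, 487.4, 191.3], [0.0, 0.0, 1.0]] [[0.848, 0.531, -0.012], [0.354, -0.581, -0.733], [-0.396, 0.617, -0.68]] [-487.6, -118.2, 1343.2] [ 986. -639.  822.]
side [[481.5, 0.0, 328.6], [0.0, 481.5, 197.5], [0.0, 0.0, 1.0]] [[0.998, -0.051, 0.024], [-0.006, -0.526, -0.851], [0.057, 0.849, -0.525]] [-571.3, 87.0, 1031.5] [ 513. -859.  630.]
```

View pics/scene0.png

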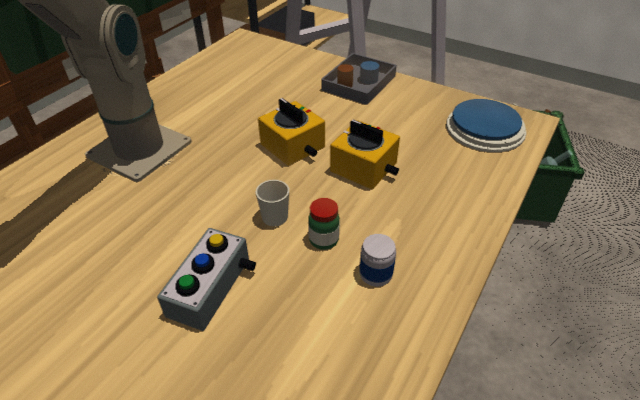

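View pics/side0.png

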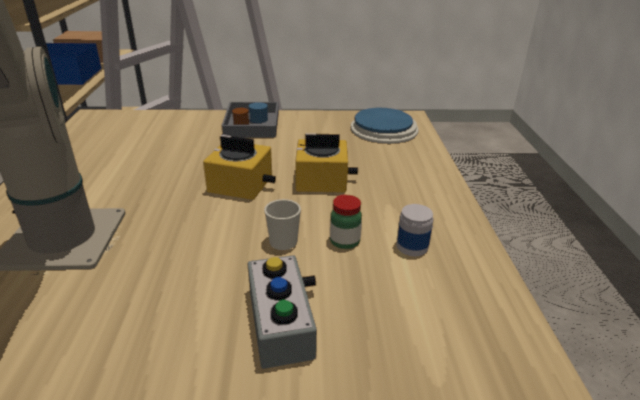

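The scene view shows panel buttons yellow (217,240), blue (203,262) and green (187,284). The two yellow boxes are at (292,125) and (365,150), the cup at (272,200), the jar at (323,222) and the tin at (378,258). The side view shows the same things in the same order.

```bash
cat > h.py <<'E'
import cv2, numpy as np
from cell import ctrl
def ray(n,uv,z,c=None):
    c=c or ctrl.calibration(n); R=np.array(c['R']);t=np.array(c['t'])
    d=R.T@np.linalg.solve(np.array(c['mtx']),[uv[0],uv[1],1.]); o=-R.T@t
    return o+d*(z-o[2])/d[2]
def proj(n,X,c=None):
    c=c or ctrl.calibration(n); p=np.array(c['mtx'])@(np.array(c['R'])@np.array(X)+np.array(c['t'])); return p[:2]/p[2]
def blobs(im,lo,hi,roi,amin=30):
    x0,y0,x1,y1=roi; h=cv2.cvtColor(im[y0:y1,x0:x1],cv2.COLOR_RGB2HSV)
    m=cv2.inRange(h,np.array(lo),np.array(hi)); n,l,st,ce=cv2.connectedComponentsWithStats(m)
    return [(ce[i]+[x0,y0],st[i,4],m,l==i) for i in range(1,n) if st[i,4]>=amin]
E
python3 - <<'E'
from h import *
rois={'scene':dict(p=(165,228,235,297),d1=(255,95,330,165),d2=(328,115,402,188)),'side':dict(p=(255,255,302,325),d1=(203,130,274,200),d2=(292,130,350,195))}
cols=dict(yel=((20,120,90),(32,255,255)),blu=((105,120,60),(125,255,255)),gre=((45,100,60),(85,255,255)))
for n in rois:
    im=cv2.imread(f'pics/{n}0.png')[:,:,::-1].copy()
    for c,(lo,hi) in cols.items():
        for b in blobs(im,lo,hi,rois[n]['p']): print(n,c,b[0].round(1),b[1],ray(n,b[0],91).round(1))
    for k,uv in dict(cup=(272,190) if n=='scene' else (283,209),jar=(323,208) if n=='scene' else (347,204),tin=(379,244) if n=='scene' else (416,213)).items():
        print(n,k,ray(n,uv,dict(cup=85,jar=100,tin=90)[k]).round())
    for d in ('d1','d2'):
        x0,y0,x1,y1=rois[n][d]
        cv2.imwrite(f'pics/{n}_{d}.png',cv2.resize(im[y0:y1,x0:x1][:,:,::-1],None,fx=5,fy=5,interpolation=cv2.INTER_CUBIC))
a=[cv2.resize(cv2.imread(f'pics/{n}_{d}.png'),(400,300)) for n in rois for d in('d1','d2')]
cv2.imwrite('pics/mont.png',np.vstack([np.hstack(a[:2]),np.hstack(a[2:])]))
E
```

```text
scene yel [215.9 238.6] 117 [ 464.6 -198.1   91. ]
scene blu [201.6 259.1] 134 [ 475.6 -252.6   91. ]
scene gre [185.7 280.3] 137 [ 484.5 -306.    91. ]
scene cup [472. -18.  85.]
scene jar [607. -20. 100.]
scene tin [748. -40.  90.]
side yel [273.9 262.7] 157 [ 464.1 -203.2   91. ]
side blu [278.5 283.9] 193 [ 474.2 -257.9   91. ]
side gre [283.6 306.3] 183 [ 484.  -309.5   91. ]
side cup [475. -23.  85.]
side jar [606. -29. 100.]
side tin [746. -50.  90.]
```

View pics/mont.png

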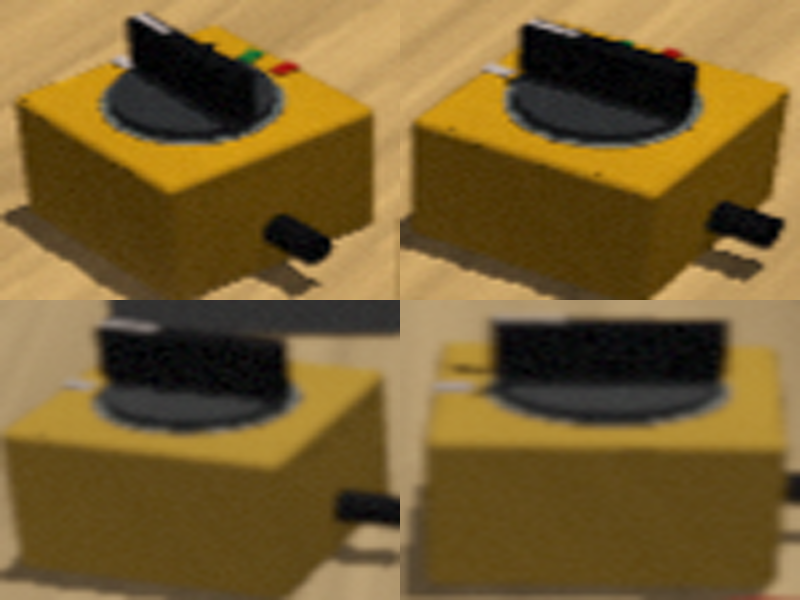

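The montage shows both boxes with their handles at rest, white ends to the left and pointing to the white marks. The green and red marks are behind the bars. I'm using the d2 top corners, in scene (331,145), (375,163), (400,137) and in side (296,161), (347,162).

```bash
python3 - <<'E'
from h import *
def f(n,roi,pts):
    x0,y0,x1,y1=roi; s=((x1-x0)/400,(y1-y0)/300)
    return [ray(n,(x0+p[0]*s[0],y0+p[1]*s[1]),90) for p in pts]
for nm,a in dict(d1s=f('scene',(255,95,330,165),[(18,103),(170,192),(374,113)]),d2s=f('scene',(328,115,402,188),[(15,122),(255,197),(388,92)]),
  d1e=f('side',(203,130,274,200),[(5,138),(280,167),(383,73)]),d2e=f('side',(292,130,350,195),[(30,145),(382,147),(378,47)])).items():
    a=np.array(a); c=(a[0]+a[2])/2; e=a[1]-a[0]; g=a[2]-a[1]
    print(nm,a.round(0)[:,:2].tolist(),'c',c.round(1),'len',np.linalg.norm(e).round(),np.linalg.norm(g).round(),'yaw',np.degrees(np.arctan2(e[1],e[0])).round(1),np.degrees(np.arctan2(g[1],g[0])).round(1)-90,'r',np.linalg.norm(c[:2]).round())
# white line
E
```

```text
d1s [[284.0, 183.0], [399.0, 147.0], [439.0, 265.0]] c [361.5 223.9  90. ] len 121.0 124.0 yaw -17.2 -18.900000000000006 r 425.0
d2s [[503.0, 187.0], [628.0, 180.0], [635.0, 301.0]] c [569.1 244.   90. ] len 125.0 121.0 yaw -2.9 -3.299999999999997 r 619.0
d1e [[281.0, 177.0], [399.0, 142.0], [436.0, 259.0]] c [358.4 217.9  90. ] len 124.0 123.0 yaw -16.3 -17.400000000000006 r 419.0
d2e [[501.0, 179.0], [625.0, 177.0], [634.0, 300.0]] c [567.4 240.   90. ] len 124.0 124.0 yaw -1.3 -4.099999999999994 r 616.0
```

Call:
{"name": "carry_out", "arguments": {"deltas": [0, 0, 0, 0.032, -0.023, 0, 1, 0, 0, 0, 0.032, -0.023, 0, 1, 0, 0, 0, 0.032, -0.023, 0, 1, 0, 0, 0, 0.032, -0.023, 0, 1, 0, 0, 0, 0.032, -0.023, 0, 1, 0, 0, 0, 0.032, -0.023, 0, 1, 0, 0, 0, 0.032, -0.023, 0, 1, 0, 0, 0, 0.032, -0.023, 0, 1, 0, 0, 0, 0.032, -0.023, 0, 1, 0, 0, 0, 0.032, -0.023, 0, 1, 0, 0, 0, 0.032, -0.023, 0, 1, 0, 0, 0, 0.032, -0.023, 0, 1]}}

```text
clock: 1.6
eef_pos: [472.8, -252.3, 231.1]
tool_rot: [-3.141, 0.0, 0.28]
force: [1.1, -0.4, 0.4]
width: -0.1
gripper_force: 0.0
```

Call:
{"name": "carry_out", "arguments": {"deltas": [0, 0, 0, 0, 0, 0, 1, 0, 0, 0, 0, 0, 0, 1]}}

```text
clock: 1.85
eef_pos: [471.7, -253.9, 231.1]
tool_rot: [3.142, 0.001, 0.279]
force: [-0.2, -1.1, -0.1]
width: -0.0
gripper_force: 0.0
```

```bash
python3 - <<'E'
from h import *
s=ctrl.read_state(); print(s['qpos'].round(2),s['eef_pos'].round(1),s['tool_rot'].round(4),s['clock'])
c=ctrl.calibration('wrist'); im=ctrl.get_image('wrist'); cv2.imwrite('pics/w1.png',im[:,:,::-1])
np.savez('w1.npz',**c)
cols=dict(yel=((20,120,90),(32,255,255)),blu=((105,120,60),(125,255,255)),gre=((45,100,60),(85,255,255)))
for k,(lo,hi) in cols.items():
    for b in blobs(im,lo,hi,(0,0,640,400),200): print(k,b[0].round(1),b[1],ray('wrist',b[0],92,c).round(1))
print('tcp px',proj('wrist',s['eef_pos'],c).round(),'cam',(-np.array(c['R']).T@np.array(c['t'])).round())
E
```

```text
[ 0.43  0.46  0.02  1.84 -0.01  0.84 -0.84] [ 471.7 -253.9  231.1] [3.1416e+00 1.2000e-03 2.7950e-01] 1.85
yel [261.1 179.1] 602 [ 463.6 -197.7   92. ]
blu [316.9 185. ] 474 [ 472.9 -251.6   92. ]
gre [370.6 190.9] 319 [ 481.8 -304.2   92. ]
tcp px [319. 259.] cam [ 551. -231.  373.]
```

View pics/w1.png

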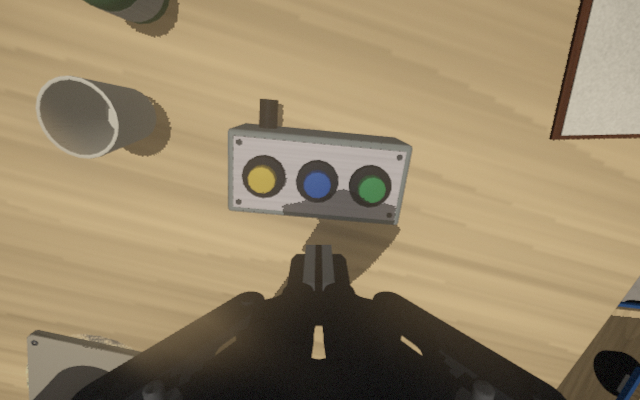

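The wrist view shows yellow (261,179), blue (317,185) and green (371,191). Their positions agree with the fixed cameras to about 3 mm, with about 54 mm spacing as specified. Next is pressing blue.

Call:
{"name": "carry_out", "arguments": {"deltas": [0, 0, 0, 0.002, 0, 0.03, 1, 0, 0, 0, 0, 0, 0.04, 1, 0, 0, 0, 0, 0, 0.04, 1, 0, 0, 0, 0, 0, 0.02, 1, 0, 0, 0, 0, 0, 0.008, 1, 0, 0, 0, 0, 0, 0.004, 1, 0, 0, 0, 0, 0, 0.003, 1, 0, 0, 0, 0, 0, 0, 1, 0, 0, 0, 0, 0, 0, 1]}}

```text
clock: 3.02
eef_pos: [474.5, -253.5, 87.0]
tool_rot: [3.14, -0.001, 0.279]
force: [-2.3, -2.3, 4.9]
width: 0.3
gripper_force: 2.1
```

Call:
{"name": "carry_out", "arguments": {"deltas": [0, 0, 0, 0, 0, 0.002, 1, 0, 0, 0, 0, 0, 0.001, 1, 0, 0, 0, 0, 0, 0, 1, 0, 0, 0, 0, 0, 0, 1]}}

```text
clock: 3.52
eef_pos: [474.7, -253.5, 85.7]
tool_rot: [3.14, -0.001, 0.279]
force: [-7.3, -0.6, 23.3]
width: 0.0
gripper_force: 11.9
```

Call:
{"name": "carry_out", "arguments": {"deltas": [0, 0, 0, 0, 0, -0.015, 1, 0, 0, 0, 0, 0, -0.02, 1, 0, 0, 0, 0.002, -0.018, 0, 1, 0, 0, 0, 0.002, -0.018, 0, 1, 0, 0, 0, 0.0016, -0.0186, 0, 1, 0, 0, 0, 0, 0, 0, 1, 0, 0, 0, 0, 0, 0.02, 1, 0, 0, 0, 0, 0, 0.008, 1, 0, 0, 0, 0, 0, 0.004, 1, 0, 0, 0, 0, 0, 0.003, 1, 0, 0, 0, 0, 0, 0, 1, 0, 0, 0, 0, 0, 0, 1]}}

```text
clock: 5.03
eef_pos: [464.3, -199.0, 85.7]
tool_rot: [3.141, -0.0, 0.279]
force: [-5.5, 3.2, 25.0]
width: 0.1
gripper_force: 12.4
```

Call:
{"name": "carry_out", "arguments": {"deltas": [0, 0, 0, 0, 0, -0.015, 1, 0, 0, 0, 0, 0, -0.025, 1, 0, 0, 0, -0.004, 0.036, 0, 1, 0, 0, 0, -0.004, 0.036, 0, 1, 0, 0, 0, -0.0035, 0.0365, 0, 1, 0, 0, 0, 0, 0, 0, 1, 0, 0, 0, 0, 0, 0.025, 1, 0, 0, 0, 0, 0, 0.008, 1, 0, 0, 0, 0, 0, 0.004, 1, 0, 0, 0, 0, 0, 0.003, 1, 0, 0, 0, 0, 0, 0, 1, 0, 0, 0, 0, 0, 0, 1]}}

```text
clock: 6.52
eef_pos: [482.8, -305.3, 85.9]
tool_rot: [-3.14, 0.001, 0.28]
force: [-5.7, 3.4, 19.3]
width: -0.1
gripper_force: 9.8
```

Call:
{"name": "carry_out", "arguments": {"deltas": [0, 0, 0, 0, 0, -0.02, 1, 0, 0, 0, 0, 0, -0.05, 1, 0, 0, 0, 0, 0, -0.055, 1, 0, 0, 0, 0, 0, -0.055, 1]}}

```text
clock: 7.02
eef_pos: [483.8, -306.1, 265.7]
tool_rot: [3.141, -0.001, 0.28]
force: [1.6, -0.8, 0.3]
width: 0.4
gripper_force: 0.0
```

Call:
{"name": "carry_out", "arguments": {"deltas": [0, 0, 0, 0.0194, -0.042, 0, 1, 0, 0, 0, 0.0194, -0.042, 0, 1, 0, 0, 0, 0.0194, -0.042, 0, 1, 0, 0, 0, 0.0194, -0.042, 0, 1, 0, 0, 0, 0.0194, -0.042, 0, 1, 0, 0, 0, 0.0194, -0.042, 0, 1, 0, 0, 0, 0.0194, -0.042, 0, 1, 0, 0, 0, 0.0194, -0.042, 0, 1, 0, 0, 0, 0.0194, -0.042, 0, 1, 0, 0, 0, 0.0194, -0.042, 0, 1, 0, 0, 0, 0.0194, -0.042, 0, 1, 0, 0, 0, 0.0194, -0.042, 0, 1]}}

```text
clock: 8.52
eef_pos: [568.3, 244.2, 264.0]
tool_rot: [-3.142, -0.002, 0.28]
force: [0.7, 0.2, -0.2]
width: -0.3
gripper_force: 0.0
```

Call:
{"name": "carry_out", "arguments": {"deltas": [0, 0, -10, 0, 0, 0, 1, 0, 0, -10, 0, 0, 0, 1, 0, 0, -10, 0, 0, 0, 1, 0, 0, -10, 0, 0, 0, 1, 0, 0, -10, 0, 0, 0, 1, 0, 0, -10, 0, 0, 0, 1, 0, 0, -10, 0, 0, 0, 1, 0, 0, -10, 0, 0, 0, 1]}}

```text
clock: 9.52
eef_pos: [568.2, 242.6, 263.9]
tool_rot: [3.14, -0.0, 1.682]
force: [0.8, -0.4, -0.2]
width: 0.0
gripper_force: 0.0
```

Call:
{"name": "carry_out", "arguments": {"deltas": [0, 0, -10, 0, 0, 0, -1, 0, 0, -10, 0, 0, 0, -1, 0, 0, -10, 0, 0, 0, -1, 0, 0, -10, 0, 0, 0, -1, 0, 0, -10, 0, 0, 0, -1, 0, 0, -10, 0, 0, 0, -1, 0, 0, -10, 0, 0, 0, -1, 0, 0, -10, 0, 0, 0, -1, 0, 0, 0, 0, 0, 0, -1, 0, 0, 0, 0, 0, 0, -1]}}

```text
clock: 10.78
eef_pos: [568.2, 242.4, 263.6]
tool_rot: [3.142, 0.001, 3.069]
force: [-0.3, -0.0, -0.0]
width: 85.3
gripper_force: 0.0
```

```bash
python3 - <<'E'
from h import *
s=ctrl.read_state(); print(s['qpos'].round(2),s['eef_pos'].round(1),s['tool_rot'].round(4),s['clock'])
c=ctrl.calibration('wrist'); im=ctrl.get_image('wrist'); cv2.imwrite('pics/w2.png',im[:,:,::-1])
np.savez('w2.npz',**c)
print('axis px guess',proj('wrist',(568,242,132),c).round(),'tcp',proj('wrist',s['eef_pos'],c).round())
E
```

```text
[ 0.01  0.66 -0.8   1.56  0.5   1.14  0.61] [568.2 242.4 263.6] [3.1416e+00 6.0000e-04 3.0693e+00] 10.775
axis px guess [317. 190.] tcp [317. 261.]
```

View pics/w2.png

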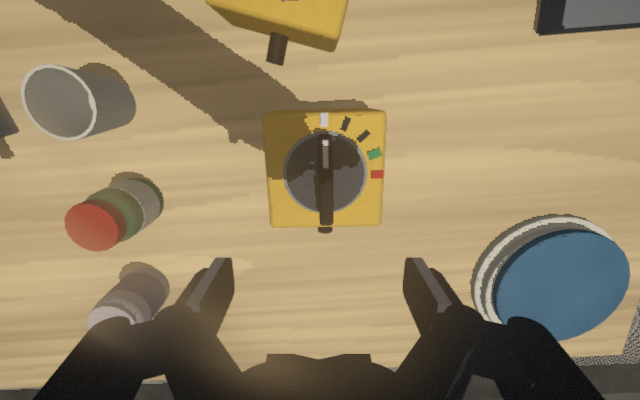

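The wrist view shows the bar handle pointing to the white mark at rest, with the bar at about (326,135)–(326,227). The disc centre is about (325,172), and the box top corners are (264,112), (386,111), (382,227), (271,227).

```bash
python3 - <<'E'
from h import *
c=dict(np.load('w2.npz'))
print('disc',ray('w',(325,172.5),98,c).round(1))
q=np.array([ray('w',p,90,c) for p in ((264,112),(386,111),(382,227),(271,227))]); print('corners',q.round(0)[:,:2].tolist(),q.mean(0).round(1))
im=cv2.imread('pics/w2.png')[:,:,::-1].copy()
v=im[150:215,300:350].max(2); 
for r in (145,165,185,205,215,222): 
    row=im[r,290:362].max(1).astype(int); x=np.where(row<45)[0]+290; print(r,x.min() if len(x) else 0,x.max() if len(x) else 0,len(x), row[20:55].tolist() if r in(165,205) else '')
a=ray('w',(326,138),132,c);b=ray('w',(326,226),132,c); print('bar top',a.round(1),b.round(1),np.linalg.norm(a-b).round())
print('white mark',ray('w',(325,119),90,c).round(1),'green',ray('w',(375,154),90,c).round(1))
E
```

```text
disc [560. 251.  98.]
corners [[495.0, 193.0], [502.0, 317.0], [631.0, 313.0], [622.0, 185.0]] [562.5 251.9  90. ]
145 0 0 0 
165 0 0 0 [64, 67, 66, 67, 66, 66, 66, 65, 62, 62, 57, 61, 69, 93, 114, 112, 114, 109, 88, 59, 64, 61, 63, 67, 67, 68, 68, 72, 68, 71, 72, 70, 75, 80, 77]
185 0 0 0 
205 0 0 0 [97, 99, 97, 96, 96, 92, 76, 75, 77, 72, 73, 72, 76, 77, 78, 76, 77, 78, 79, 77, 77, 77, 74, 82, 98, 99, 99, 99, 96, 99, 96, 100, 98, 99, 99]
215 0 0 0 
222 0 0 0 
bar top [519.8 253.7 132. ] [606.6 248.2 132. ] 87.0
white mark [505.8 254.7  90. ] green [545.6 305.5  90. ]
```

Call:
{"name": "carry_out", "arguments": {"deltas": [0, 0, -0.5, 0.003, 0.004, 0.03, -1, 0, 0, 0, 0.003, 0.004, 0.03, -1, 0, 0, 0, 0, 0, 0.018, -1, 0, 0, 0, 0, 0, 0, -1, 0, 0, 0, 0, 0, 0, -1]}}

```text
clock: 11.45
eef_pos: [563.4, 251.1, 186.3]
tool_rot: [3.141, 0.002, 3.08]
force: [0.3, 0.6, -0.2]
width: 85.3
gripper_force: 0.0
```

```bash
python3 - <<'E'
from h import *
s=ctrl.read_state(); print(s['qpos'].round(2),s['eef_pos'].round(1),s['tool_rot'].round(4),s['clock'])
c=ctrl.calibration('wrist'); im=ctrl.get_image('wrist'); cv2.imwrite('pics/w3.png',im[:,:,::-1])
np.savez('w3.npz',**c)
for y in (245,251): print('bar ends px',proj('w',(520,y+3,132),c).round(),proj('w',(606,y-3,132),c).round())
print('grasp',proj('w',s['eef_pos']+[0,0,18.7],c).round())
E
```

```text
[-0.02  0.73 -0.75  1.65  0.58  0.99  0.54] [563.4 251.1 186.3] [3.1406e+00 1.5000e-03 3.0804e+00] 11.45
bar ends px [309. 162.] [309. 273.]
bar ends px [317. 161.] [317. 273.]
grasp [317. 281.]
```

View pics/w3.png

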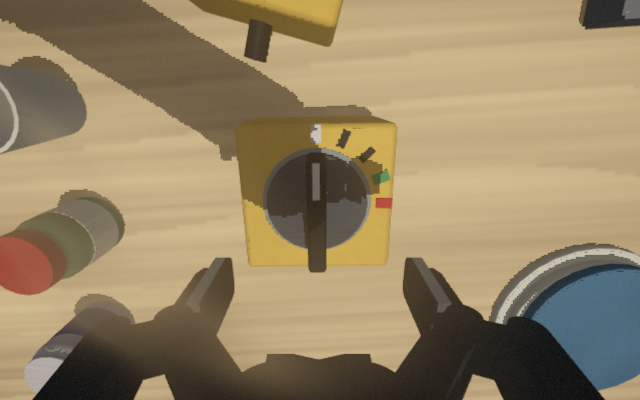

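The bar is now on the finger centre column (317) and the ends sit where predicted. Next I descend and grip.

Call:
{"name": "carry_out", "arguments": {"deltas": [0, 0, 0, 0, 0, 0.03, -1, 0, 0, 0, 0, 0, 0.03, -1, 0, 0, 0, 0, 0, 0.015, -1, 0, 0, 0, 0, 0, 0.005, -1, 0, 0, 0, 0, 0, 0, -1, 0, 0, 0, 0, 0, 0, 1, 0, 0, 0, 0, 0, 0, 1, 0, 0, 0, 0, 0, 0, 1, 0, 0, 0, 0, 0, 0, 1, 0, 0, 0, 0, 0, 0, 1, 0, 0, 0, 0, 0, 0, 1]}}

```text
clock: 12.88
eef_pos: [562.7, 249.9, 105.7]
tool_rot: [-3.14, 0.0, 3.081]
force: [-1.7, -3.7, 4.8]
width: 12.9
gripper_force: 59.2
```

Call:
{"name": "carry_out", "arguments": {"deltas": [0, 0, 6, 0, 0, 0, 1, 0, 0, 6, 0, 0, 0, 1, 0, 0, 6, 0, 0, 0, 1, 0, 0, 6, 0, 0, 0, 1, 0, 0, 6, 0, 0, 0, 1]}}

```text
clock: 13.5
eef_pos: [562.8, 250.4, 105.7]
tool_rot: [-3.141, 0.001, 2.555]
force: [-0.9, -2.3, 3.7]
width: 12.8
gripper_force: 59.1
```

Call:
{"name": "carry_out", "arguments": {"deltas": [0, 0, 6, 0, 0, 0, 1, 0, 0, 6, 0, 0, 0, 1, 0, 0, 6, 0, 0, 0, 1, 0, 0, 6, 0, 0, 0, 1, 0, 0, 6, 0, 0, 0, 1, 0, 0, 6, 0, 0, 0, 1, 0, 0, 3, 0, 0, 0, 1, 0, 0, 0, 0, 0, 0, 1, 0, 0, 0, 0, 0, 0, 1, 0, 0, 0, 0, 0, 0, 1]}}

```text
clock: 14.75
eef_pos: [563.4, 250.9, 105.7]
tool_rot: [3.14, -0.0, 1.877]
force: [2.1, -2.5, 4.0]
width: 13.1
gripper_force: 59.1
```

```bash
python3 - <<'E'
from h import *
s=ctrl.read_state(); print(s['qpos'].round(2),s['tool_rot'].round(3),s['torque'].round(2))
w=ctrl.get_image('wrist'); a=ctrl.get_image('scene')
z=cv2.resize(a[100:200,310:420],(440,400),interpolation=cv2.INTER_CUBIC)
cv2.imwrite('pics/end.png',np.hstack([w[:,140:500],z])[:,:,::-1])
E
```

```text
[-0.24  0.76 -0.37  1.72  0.38  0.74 -0.49] [ 3.14  -0.     1.877] [-0.34 -0.31  0.23]
```

View pics/end.png

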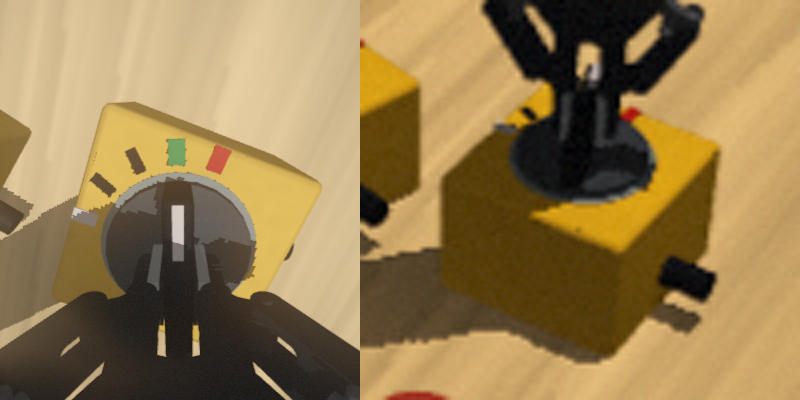

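The white line of the handle points at the green mark at (177,152), with the bar firmly between the pads. I'll hold a little longer, then hand in.

Call:
{"name": "carry_out", "arguments": {"deltas": [0, 0, 0, 0, 0, 0, 1, 0, 0, 0, 0, 0, 0, 1, 0, 0, 0, 0, 0, 0, 1, 0, 0, 0, 0, 0, 0, 1, 0, 0, 0, 0, 0, 0, 1]}}

```text
clock: 15.48
eef_pos: [563.3, 250.9, 105.7]
tool_rot: [3.14, -0.0, 1.877]
force: [1.7, -2.0, 5.5]
width: 12.8
gripper_force: 59.2
```

```bash
python3 -c "
from cell import ctrl
s=ctrl.read_state();print(s['tool_rot'],s['gripper_force']);print(ctrl.finish_job())"
```

```text
[ 3.14016951e+00 -4.54007117e-05  1.87684889e+00] 59.21150207519531
the job is handed in; nothing more can be done
None
```

I pressed blue, yellow and green in that order, turned the dial to about 1.20 rad at the green mark, and handed the job in with the fingers still gripping it (about 59 N, 15.5 s on the clock); no verdict came back.

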